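# Put the eraser away in the latched slide-top pencil case

## Task

Put the eraser away in the blue pencil case: press the orange thumb tab down and, keeping it pressed, slide the white cover well open, lay the eraser inside, then slide the cover fully shut again until it clicks. Treat the case gently, never pushing hard on it, and leave the stamp, the ink tin and the tape roll where they are.

Things in the scene. Friction and masses are not known exactly. Their poses are not given: they have to be found in the camera images.
- case: Blue pencil case fixed to the table, 80 x 204 x 46 mm. Origin: centre of its underside; y is its long axis and points the way the cover slides open, x across, z up. Walls 5 mm, inside 70 x 194 mm, floor 5 mm above the table. The +y end wall is only 34 mm high: the open cover runs out over it at 37 to 41 mm height. Two pairs of catch teeth stick 7 mm in from the side walls 31 mm above the table.
- cover (a joint): How far the white cover (69 x 199 mm, top face 41 mm above the table) is slid open, m: 0 shut and latched, stop at 0.115. Rail friction 1 to 2 N. The mouth starts at the case's y = -97 mm and is as long as this value. Sliding shut needs no pressing: the catch rides over its sloped teeth (about 5 N) and clicks home.
- tab (a joint): How far the release tab in the thumb well is pressed down, m: 0 up, 0.006 bottomed. Spring 1.7 N at first, 5.2 N bottomed; the catch lets go only beyond about 0.0045. Keep it pressed for at least the first 45 mm of travel: let up sooner, it catches again on second teeth at 28 mm (press again to go on).
- thumb_well (a point): Centre of the thumb well, at the cover's top face; moves with the cover; at the case's y = -70 mm when shut. Over it is the tab's orange ribbed pad, 33 (x) x 37 (y) mm. The pad is thicker on some cases: its top stands 7 to 19 mm above this point, no reading tells, so feel for it. White ridges 44 mm wide, 30 mm high, 42 mm apart stand at its y ends: push these to move the cover.
- mouth (a point): Point on the inner floor of the case, on its centre line at y = -40 mm: the middle of the mouth when the cover is fully open. Teeth (see case) leave 56 mm between them at y = -67 to -55 and -39 to -27 mm.
- eraser: Teal eraser in a card sleeve, 19 (x) x 44 (y) x 11 (z) mm, 20 g, lying flat on the table to the right of the case. Origin: centre of its underside.
- stamp: Rubber stamp, wooden block 40 x 40 mm with dark turned handle, 74 mm high; stands upright. Origin: centre of its underside. Leave alone.
- ink_tin: Round pale ink pad tin, 62 mm across, 20 mm high. Origin: centre of its underside. Leave alone.
- tape_roll: Roll of blue-violet paper tape lying flat, 54 mm across, 15 mm high. Origin: centre of its underside. Leave alone.

How it is judged:
On the way, in this order (a step that is already met when the one before it is completed fails the run):
1. the cover slides off its latch with the tab held down (value of joint each of tab, cover above 0.003 m), for 0.02 s.
2. the cover is slid well open (value of joint cover above 0.085 m), for 0.1 s.
3. the eraser lies in the case, let go (x of eraser in the frame of case between -0.034 and 0.034 m and y of eraser in the frame of case between -0.096 and 0.096 m and z of eraser in the frame of case between 0.002 and 0.028 m and contact force between the fingers and eraser below 0.05 N), for 0.2 s.
At the end, for the whole second after the job is handed in: The cover is shut to within 3 mm with its tab sprung back up (within 1.5 mm), and the eraser lies at rest inside the case (value of joint cover below 0.003 m and value of joint tab below 0.0015 m and x of eraser in the frame of case between -0.034 and 0.034 m and y of eraser in the frame of case between -0.096 and 0.096 m and z of eraser in the frame of case between 0.002 and 0.028 m and linear speed of eraser below 0.02 m/s); the robot touches nothing.
It fails at once if the fingers push on the case, its cover or its tab with more than 25 N (contact force between the fingers and case above 25 N).
It fails at once if the stamp, ink tin or tape roll is shifted more than 15 mm or the stamp tipped over (distance of any of stamp, ink_tin, tape_roll from where it was at the start of the episode above 0.015 m or angle between stamp's own z axis and vertical above 0.5 rad).
It also fails if it takes over 67 s, if anything falls off the work surface, if the arm or the gripper's body presses on something with over 40 N, if the wrist force passes 120 N, or if a joint passes its speed limit or range.

## Robot

A 6-joint arm with a two-finger parallel gripper is mounted at the origin on the work surface; the furniture and walls round the work are solid. World frame = base frame: x ahead of the robot, y to its left, z up, the work surface at z = 0. Lengths are in m, angles in rad, forces in N, time in s.
With the tool pointing down it reaches from about 0.3 to 0.875 m from the base axis. Payload 6.4 kg.
Tool frame: the origin (TCP) lies at the centre of the arm's flange, where the gripper is bolted on; the fingertips stand 173 mm ahead of it and the grasp point (between the pads) lies 155 mm ahead of it; z points along the fingers, x is the direction in which the jaws open and shut, and the axes are right-handed (so a half turn about z gives the same grasp; the last joint's range is limited). The gripper opens to 85 mm and grips with 20 to 120 N. Pads are 22 mm wide; open, the fingers measure 114 mm over their backs; the gripper's body (76 mm by 85 mm) begins 54 mm behind the grasp point. The pads swing forward as they close: fully open they stand 13 mm farther back than shut.
Start: joints at [1.021, 0.181, 1.607, -0, 1.354, -0.206], TCP at [0.194, 0.541, 0.405] pointing down, gripper open.
Joint ranges: [-2.99, 2.99], [-0.89, 2.07], [0.3, 2.58], [-1.14, 4.28], [0, 2.63], [-3.12, 3.12]. Speed limits (rad/s): [2.57, 2.57, 3.01, 3.14, 3.14, 3.14].

## Interface

Orientations are given as a unit quaternion [w, x, y, z].
In Python, from bench import ctrl gives the robot as it stands. The module is installed in compiled form; this text tells all that it offers.
- The arm moves only by the tool move_arm, never from a script. Its argument "moves" is a list of rows, each an object of numbers: "gripper": the opening in per cent of the stroke, from 0 (shut) to 100 (fully open); "x", "y", "z": the shift along the tool's x, y, z in cm; "roll": the turn about the tool's z in degrees. In form: [{"gripper": .., "x": .., "y": .., "z": .., "roll": ..}, ...]. A call has 1 to 5 rows; each row shifts and turns the commanded pose from where the row before left it, along the tool's axes as they then stand; what a row does not reach is not made up. A row lasts 1/8 s, in which the tool goes at most 62.5 mm and 10.7 degrees, less where a joint would pass 70% of its speed; a pose out of reach is approached as far as the arm can. A call is refused whole if a number of a shift passes 6.25 or a number of a turn 10.7, either way. A call with a gripper value outside its range is refused whole. The fingers move at their own pace and stop on an object; the grip force is fixed at half the most. Time passes only in rows, so rows that do not move let the fingers close. It gives the time, the measured TCP pose, the force and the opening at its end, in the units of the state.
- ctrl.get_obs(): the state, without advancing time (a new reading comes with each control period).
- ctrl.camera(name): name is "scene" or "top" or "wrist"; returns a dict with "img" (480x640x3 uint8, red, green, blue), "fx", "fy", "cx", "cy" (pixels), "D" ([k1, k2, p1, p2, k3] as OpenCV has them; the pictures are not rectified), "world_from_camera" (4x4, takes a point from camera to world coordinates); the wrist camera has in their place "tool_from_camera" (4x4, takes a point from camera to tool coordinates, whose origin is the TCP and whose axes are the tool frame's). Camera axes: x right, y up, looking along -z (the intrinsics and any distortion apply to the point x, -y, -z); pixel columns grow to the right and rows downward; lengths in m; the calibration is good to about 2 mm. A picture is of the moment at which its call begins: read the wrist's pose just before it. There is no depth.
- ctrl.hand_in(): hands the job in, once; it reports no verdict.
The state is a dict: "time_s": time; "q": joint angles; "dq": joint speeds; "joint_efforts": joint torques, N m; "eef_pos": TCP position; "eef_rot": TCP orientation; "wrist_force": force on the tool from outside, world axes, zero at the start; "torque": the same for the moment, N m; "opening": opening from 0.0 (shut) to 1.0 (fully open).
Only numpy, scipy, OpenCV 4.12 (cv2) and the standard library are available. Lean on these libraries where they do the work, as an engineer would, in place of code of your own. Each camera call takes 0.05 s, during which the arm holds its last target. There are 200 camera calls.

## Working session

There is one attempt and no reset: what is moved stays moved. The work goes in short steps, Python scripts to look and compute and a tool call to move; the robot and the scene stay as the last step left them, time stands still between calls to the robot, and variables do not carry over. Pictures are saved under pics/ and viewed, about 8 in all and at most 12, crops included, and the job is handed in when it is done.

Besides the shell and the picture viewer there is one more tool, called after "Call:" as a command line: name --argument value ..., lists and objects as JSON in quotes. move_arm: Moves the arm, as the interface text tells. Its arguments: {"type":"object","properties":{"moves":{"type":"array","items":{"type":"object","properties":{"gripper":{"type":"number"},"x":{"type":"number"},"y":{"type":"number"},"z":{"type":"number"},"roll":{"type":"number"}}}}},"required":["moves"]}

```bash
mkdir -p pics; cat > h.py <<'E'
import numpy as np,cv2
from bench import ctrl
from scipy.spatial.transform import Rotation as R
def cam(n,save=None):
    c=ctrl.camera(n)
    if save: cv2.imwrite('pics/'+save,cv2.cvtColor(c['img'],cv2.COLOR_RGB2BGR))
    return c
def K(c): return np.array([[c['fx'],0,c['cx']],[0,c['fy'],c['cy']],[0,0,1.]])
def wfc(c):
    if 'world_from_camera' in c: return np.array(c['world_from_camera'])
    o=ctrl.get_obs();T=np.eye(4);q=o['eef_rot'];T[:3,:3]=R.from_quat([q[1],q[2],q[3],q[0]]).as_matrix();T[:3,3]=o['eef_pos']
    return T@np.array(c['tool_from_camera'])
def px(c,uv,z,T=None):
    T=wfc(c) if T is None else T
    uv=np.array(uv,float).reshape(-1,1,2)
    p=cv2.undistortPoints(uv,K(c),np.array(c['D'],float))[:,0]
    d=np.c_[p[:,0],-p[:,1],-np.ones(len(p))]@T[:3,:3].T
    o=T[:3,3]; return o+d*((np.asarray(z)-o[2])/d[:,2])[:,None]
def proj(c,P,T=None):
    T=wfc(c) if T is None else T
    Q=(np.atleast_2d(P)-T[:3,3])@T[:3,:3]
    return cv2.projectPoints(Q*[1,-1,-1],np.zeros(3),np.zeros(3),K(c),np.array(c['D'],float))[0][:,0]
E
python3 - <<'E'
from h import *
import pickle
o=ctrl.get_obs(); print(o)
for n in('top','scene'):
    c=cam(n,n+'0.png'); pickle.dump(c,open(n+'0.pkl','wb')); print(n,np.round(wfc(c),3).tolist(),c['fx'],c['D'])
E
```

```text
{'time_s': 0.0, 'q': array([ 1.02067742e+00,  1.81537914e-01,  1.60799478e+00, -3.59296927e-05,
        1.35377463e+00, -2.06349891e-01]), 'dq': array([ 4.15926818e-05, -1.46369129e-04,  2.21388041e-04,  6.23600835e-04,
        1.15570480e-03, -1.75028969e-03]), 'joint_efforts': array([ 1.16657997e-03, -4.44850838e+01, -3.51349247e+01, -5.41169311e-05,
        9.01473948e-03,  1.44376151e-05]), 'eef_pos': array([0.19367992, 0.54113602, 0.40379204]), 'eef_rot': array([ 3.55615925e-04,  8.17627567e-01,  5.75746843e-01, -7.80298633e-04]), 'wrist_force': array([ 0.18723401, -0.21698508, -0.37347387]), 'torque': array([ 0.03508246,  0.02945314, -0.01583181]), 'opening': 1.0000725786306839}
top [[-0.007, 0.983, -0.184, 0.259], [-1.0, -0.008, -0.004, 0.01], [-0.006, 0.184, 0.983, 1.375], [0.0, 0.0, 0.0, 1.0]] 602.6561847193909 [-0.16055734  0.          0.          0.          0.        ]
scene [[0.723, 0.301, -0.621, -0.259], [-0.69, 0.286, -0.665, -0.843], [-0.023, 0.91, 0.414, 0.57], [0.0, 0.0, 0.0, 1.0]] 522.6449284951412 [-0.12622051  0.          0.          0.          0.        ]
```

View pics/top0.png

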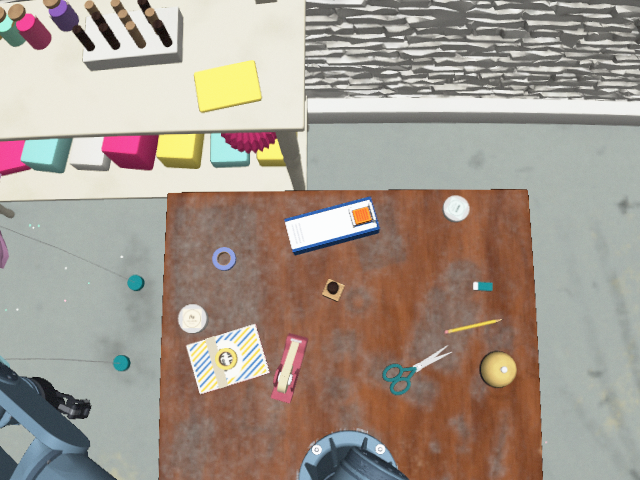

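View pics/scene0.png

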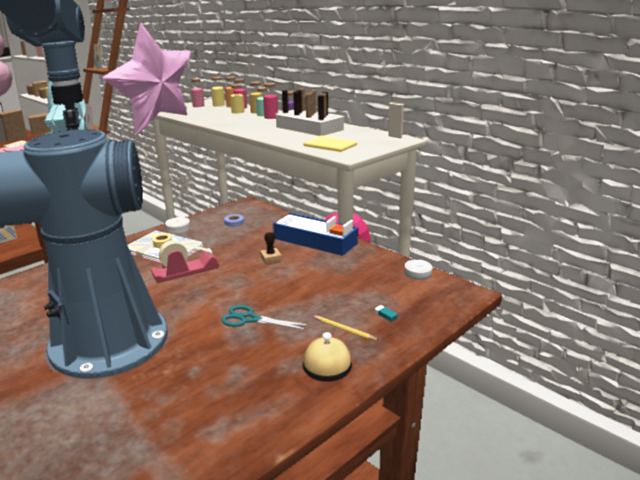

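Top view: the case is centred near (332,226) with the tab at its right end (362,215). The eraser is at (483,286), stamp at (333,290), tape at (223,258), and a tin at (456,208). I'll enlarge the case and eraser.

```bash
python3 - <<'E'
from h import *
a=cv2.imread('pics/top0.png')
A=cv2.resize(a[188:263,278:388],None,fx=7,fy=5.2*7/5.2,interpolation=cv2.INTER_CUBIC)[:525]
B=cv2.resize(a[276:296,465:503],None,fx=7,fy=7,interpolation=cv2.INTER_CUBIC)
A[-B.shape[0]:,-B.shape[1]:]=B
print(A.shape,B.shape)
cv2.imwrite('pics/crop0.png',A)
E
```

```text
(525, 770, 3) (140, 266, 3)
```

View pics/crop0.png

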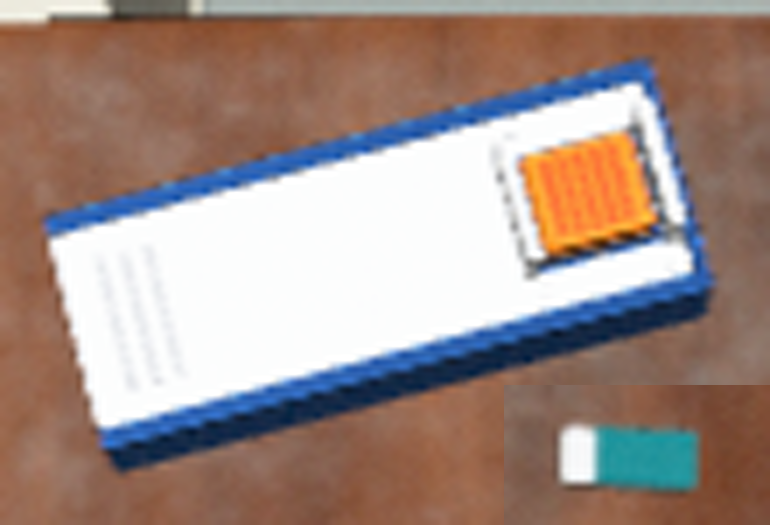

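```bash
python3 - <<'E'
from h import *
import pickle
from scipy.optimize import least_squares
c=pickle.load(open('top0.pkl','rb'))
f=lambda p,o:(np.array(p,float)+.5)/7-.5+o
A=f([(48,222),(105,435),(712,285),(650,66)],(278,188))
B=f(np.array([(560,425),(560,484),(697,489),(697,430)])-[504,385],(465,276))
def fit(P2,loc,g):
    def pts(p):
        r=np.array([[np.cos(p[2]),-np.sin(p[2]),0],[np.sin(p[2]),np.cos(p[2]),0],[0,0,1]])
        return np.array(loc)@r.T+[p[0],p[1],0]
    s=least_squares(lambda p:(proj(c,pts(p))-P2).ravel(),g)
    print(np.round(s.x,4),np.degrees(s.x[2]),np.round(s.fun,1)); return s.x,pts
x=.04;y=.102;z=.046
# case local: +y to image left, +x = image up? y left(world +y), x world +x
p,pt=fit(A,[(x,y,z),(-x,y,z),(-x,-y,z),(x,-y,z)],[.5,0,0])
x,y,z=.0095,.022,.011
e,_=fit(B,[(x,y,z),(-x,y,z),(-x,-y,z),(x,-y,z)],[.4,-.3,0])
W=lambda q:np.array([[np.cos(p[2]),-np.sin(p[2])],[np.sin(p[2]),np.cos(p[2])]])@q+p[:2]
print('well',W([0,-.07]),'mouth',W([0,-.04]),'opened',W([0,.045]))
for n,uv,z in(('stamp',(333,289),.06),('tin',(456,207),.02),('tin2',(192,318),.02),('tape',(223,258),.015)): print(n,px(c,[uv],[z]))
E
```

```text
[0.5714 0.0319 0.2474] 14.174489581233592 [-0.5 -1.4 -0.3  1.7  0.6  0.7  0.2 -1.1]
[ 0.4301 -0.3126 -0.0492] -2.8166736362853215 [ 0.4  0.1  0.3 -0.1 -0.4 -0.1 -0.4  0.1]
well [ 0.58852071 -0.03600257] mouth [ 0.58117444 -0.00691593] opened [0.56036   0.0754962]
stamp [[0.4203265  0.02966239 0.06      ]]
tin [[ 0.61474008 -0.25753302  0.02      ]]
tin2 [[0.36052436 0.35078355 0.02      ]]
tape [[0.49919849 0.28379904 0.015     ]]
```

Call:
move_arm --moves '[{"x": -3.4,"y": 4.7},{"x": -3.4,"y": 4.7},{"x": -3.4,"y": 4.7},{"x": -3.4,"y": 4.7},{"x": -3.4,"y": 4.7}]'

```text
validation failed for argument at $.mo...
```

Call:
move_arm --moves '[{"x": -3.4,"y": 4.7},{"x": -3.4,"y": 4.7},{"x": -3.4,"y": 4.7},{"x": -3.4,"y": 4.7},{"x": -3.4,"y": 4.7}]'

```text
validation failed for argument at $.mo...
```

Call:
move_arm --moves '[{"x": -3.4,"y": 4.7},{"x": -3.4,"y": 4.7,"gripper": 0},{"roll": 9.35},{"roll": 9.35},{"roll": 9.35}]'

```text
validation failed for argument at $.mo...
```

Call:
move_arm --moves '[{"roll": 9.35},{"roll": 9.35},{"roll": 9.35},{}]'

```text
validation failed for argument at $.mo...
```

```bash
python3 - <<'E'
from h import *
import pickle
o=ctrl.get_obs(); print(o['time_s'],o['eef_pos'],o['eef_rot'],o['wrist_force'],o['opening'],o['q'])
c=cam('wrist','wrist1.png'); c['T']=wfc(c); pickle.dump(c,open('wrist1.pkl','wb')); print(np.round(c['tool_from_camera'],3).tolist(),c['fx'])
E
```

```text
0.1 [0.19368315 0.54115554 0.40387487] [ 3.10966083e-04  8.17645302e-01  5.75721735e-01 -7.39339981e-04] [-0.35387882  0.11375415 -0.41876339] 1.0032319873492754 [ 1.02067783e+00  1.81470663e-01  1.60790171e+00  1.48716123e-05
  1.35382436e+00 -2.06298979e-01]
[[1.0, -0.001, -0.001, -0.002], [-0.001, -0.961, -0.276, -0.07], [-0.0, 0.276, -0.961, 0.031], [0.0, 0.0, 0.0, 1.0]] 379.6291407341476
```

View pics/wrist1.png

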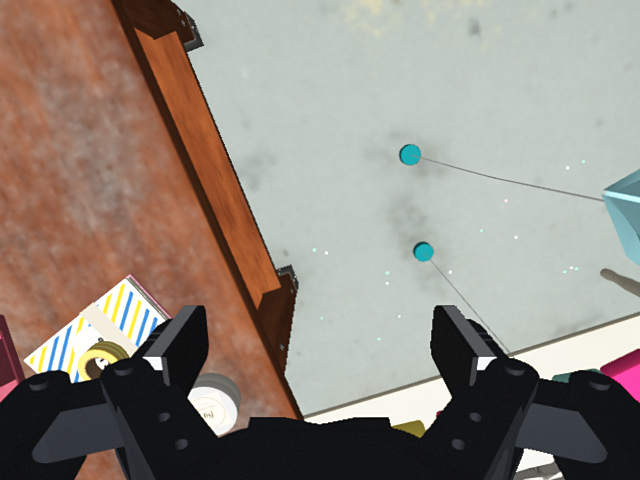

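The moves were refused because every key has to be given, so the wrist view still shows the start position (floor, table edge). I'll resend complete rows.

Call:
move_arm --moves '[{"gripper": 100,"x": -3.4,"y": 4.7,"z": 0,"roll": 0},{"gripper": 100,"x": -3.4,"y": 4.7,"z": 0,"roll": 0},{"gripper": 100,"x": -3.4,"y": 4.7,"z": 0,"roll": 0},{"gripper": 100,"x": -3.4,"y": 4.7,"z": 0,"roll": 0},{"gripper": 100,"x": -3.4,"y": 4.7,"z": 0,"roll": 0}]'

```text
time_s: 0.78
eef_pos: [0.3583, 0.3005, 0.4047]
eef_rot: [0.0, 0.818, 0.576, 0.0]
wrist_force: [1.1, -0.5, -0.1]
opening: 1.002
```

Call:
move_arm --moves '[{"gripper": 100,"x": -3.4,"y": 4.7,"z": 0,"roll": 0},{"gripper": 100,"x": -3.4,"y": 4.7,"z": 0,"roll": 0},{"gripper": 100,"x": -3.4,"y": 4.7,"z": 0,"roll": 0},{"gripper": 100,"x": -3.4,"y": 4.7,"z": 0,"roll": 0},{"gripper": 100,"x": -3.4,"y": 4.7,"z": 0,"roll": 0}]'

```text
time_s: 1.4
eef_pos: [0.5224, 0.0611, 0.4046]
eef_rot: [-0.0, 0.818, 0.576, 0.0]
wrist_force: [0.0, 0.2, 0.2]
opening: 1.002
```

Call:
move_arm --moves '[{"gripper": 100,"x": -3.4,"y": 4.7,"z": 0,"roll": 0},{"gripper": 0,"x": -3.4,"y": 4.7,"z": 0,"roll": 0},{"gripper": 0,"x": 0,"y": 0,"z": 0,"roll": 9.35},{"gripper": 0,"x": 0,"y": 0,"z": 0,"roll": 9.35},{"gripper": 0,"x": 0,"y": 0,"z": 0,"roll": 9.35}]'

```text
time_s: 2.02
eef_pos: [0.5872, -0.0332, 0.4041]
eef_rot: [-0.0, 0.934, 0.358, -0.0]
wrist_force: [0.3, 0.1, 0.4]
opening: 0.14
```

Call:
move_arm --moves '[{"gripper": 0,"x": 0,"y": 0,"z": 0,"roll": 9.35},{"gripper": 0,"x": 0,"y": 0,"z": 0,"roll": 9.35},{"gripper": 0,"x": 0,"y": 0,"z": 0,"roll": 9.35},{"gripper": 0,"x": 0,"y": 0,"z": 0,"roll": 0}]'

```text
time_s: 2.52
eef_pos: [0.5872, -0.0328, 0.4043]
eef_rot: [-0.0, 0.992, 0.124, -0.0]
wrist_force: [-0.1, 0.4, -0.0]
opening: -0.002
```

```bash
python3 - <<'E'
from h import *
import pickle
o=ctrl.get_obs(); print(o['time_s'],o['eef_pos'],o['eef_rot'],o['wrist_force'],o['opening'],o['q'])
c=cam('wrist','wrist2.png'); c['T']=wfc(c); pickle.dump(c,open('wrist2.pkl','wb'))
E
```

```text
2.525 [ 0.58718719 -0.03284875  0.40433131] [-1.27856825e-04  9.92239844e-01  1.24338170e-01 -3.08612854e-04] [-0.10756731  0.3576754  -0.04992811] -0.001521196003390717 [-2.57554546e-01  2.10136168e-01  1.57324746e+00  7.21193899e-06
  1.35887709e+00 -5.06877673e-01]
```

View pics/wrist2.png

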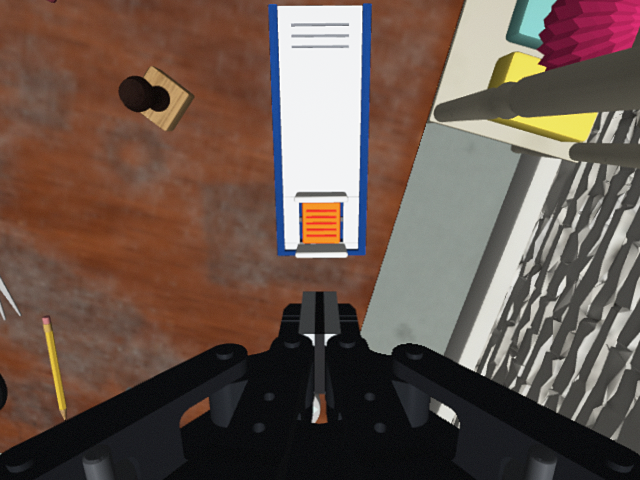

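Wrist view: the case is straight ahead, with corners near (270,3), (371,3), (278,256) and (366,256). The orange pad spans (302–341, 203–244). I'll enlarge it for precise corners.

```bash
python3 - <<'E'
from h import *
a=cv2.imread('pics/wrist2.png')
r=lambda s:cv2.resize(s,None,fx=6,fy=6,interpolation=cv2.INTER_CUBIC)
A=np.vstack([r(a[0:20,260:380]),r(a[185:263,260:380])]); print(A.shape)
cv2.imwrite('pics/crop2.png',A)
E
```

```text
(588, 720, 3)
```

View pics/crop2.png

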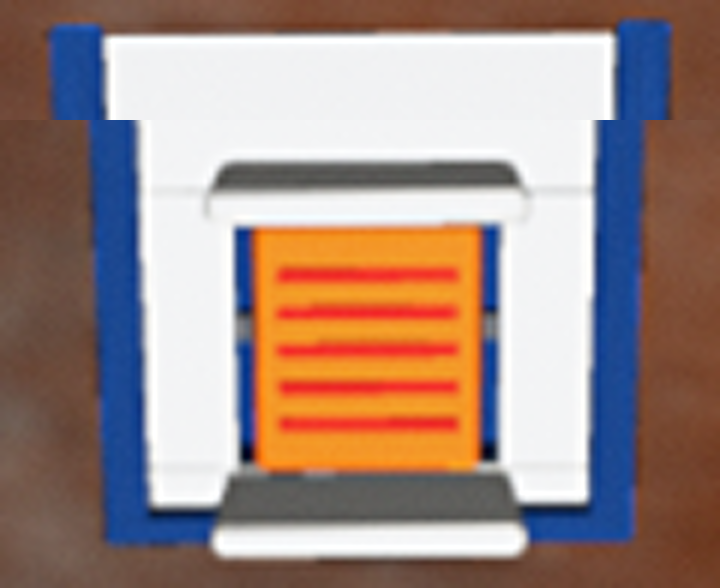

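```bash
python3 - <<'E'
from h import *
import pickle
from scipy.optimize import least_squares
c=pickle.load(open('wrist2.pkl','rb'));T=c['T']
f=lambda p,v0,o:((p[0]+.5)/6-.5+260,(p[1]-v0+.5)/6-.5+o)
P=np.array([f((48,25),0,0),f((670,20),0,0),f((635,542),120,185),f((106,543),120,185)])
x,y,z=.04,.102,.046
L=np.array([(-x,y,z),(x,y,z),(x,-y,z),(-x,-y,z)])
def pts(p,L=L):
    a,b=np.cos(p[2]),np.sin(p[2]); return L@np.array([[a,-b,0],[b,a,0],[0,0,1]]).T+[p[0],p[1],0]
s=least_squares(lambda p:(proj(c,pts(p),T)-P).ravel(),[.57,.03,.25]); p=s.x
print(p,np.degrees(p[2]),np.round(s.fun,1))
np.save('case.npy',p)
print('well',pts(p,np.array([[0,-.07,.041]])))
# ridge tops check z=.071
print([np.round(v) for v in proj(c,pts(p,np.array([[-.022,-.049,.071],[.022,-.049,.071],[-.022,-.091,.071],[-.022,-.049,.041],[-.0165,-.07,.055],[.0165,-.07,.055],[-.0165,-.07,.048],[.0165,-.07,.048]])),T)])
o=ctrl.get_obs();q=o['eef_rot'];m=R.from_quat([q[1],q[2],q[3],q[0]]).as_matrix()
print('yaw',np.degrees(np.arctan2(m[1,0],m[0,0])),'tool delta to well',m.T@(pts(p,np.array([[0,-.07,.041]]))[0]-o['eef_pos']))
E
```

```text
[0.57040345 0.03072555 0.26013554] 14.904668569189203 [-0.1 -0.4  0.2 -0.5 -0.   0.3 -0.1  0.8]
well [[ 0.58840826 -0.03691931  0.041     ]]
[array([294., 203.]), array([348., 202.]), array([295., 252.]), array([296., 197.]), array([302., 223.]), array([340., 223.]), array([302., 222.]), array([340., 221.])]
yaw 14.395172530188768 tool delta to well [3.07816588e-04 4.36838730e-03 3.63401664e-01]
```

Call:
move_arm --moves '[{"gripper": 0,"x": 0,"y": 0.3,"z": 5,"roll": -0.4},{"gripper": 0,"x": 0,"y": 0,"z": 5,"roll": 0},{"gripper": 0,"x": 0,"y": 0,"z": 4,"roll": 0},{"gripper": 0,"x": 0,"y": 0,"z": 1.8,"roll": 0},{"gripper": 0,"x": 0,"y": 0,"z": 0,"roll": 0}]'

```text
time_s: 3.2
eef_pos: [0.5878, -0.0357, 0.2459]
eef_rot: [-0.0, 0.992, 0.128, -0.001]
wrist_force: [1.2, 0.2, 0.7]
opening: 0.001
```

Call:
move_arm --moves '[{"gripper": 0,"x": 0,"y": 0,"z": 0.2,"roll": 0},{"gripper": 0,"x": 0,"y": 0,"z": 0.2,"roll": 0},{"gripper": 0,"x": 0,"y": 0,"z": 0,"roll": 0}]'

```text
time_s: 3.58
eef_pos: [0.5883, -0.0358, 0.2436]
eef_rot: [0.0, 0.992, 0.127, 0.001]
wrist_force: [0.5, 0.6, -0.2]
opening: -0.004
```

Call:
move_arm --moves '[{"gripper": 0,"x": 0,"y": 0,"z": 0.4,"roll": 0},{"gripper": 0,"x": 0,"y": 0,"z": 0.4,"roll": 0},{"gripper": 0,"x": 0,"y": 0,"z": 0.1,"roll": 0},{"gripper": 0,"x": 0,"y": 0,"z": 0,"roll": 0}]'

```text
time_s: 4.08
eef_pos: [0.5879, -0.0357, 0.2334]
eef_rot: [-0.0, 0.992, 0.127, -0.0]
wrist_force: [-0.2, 0.1, -0.6]
opening: -0.003
```

Call:
move_arm --moves '[{"gripper": 0,"x": 0,"y": 0,"z": 0.2,"roll": 0},{"gripper": 0,"x": 0,"y": 0,"z": 0,"roll": 0}]'

```text
time_s: 4.32
eef_pos: [0.588, -0.0357, 0.2315]
eef_rot: [-0.0, 0.992, 0.127, -0.0]
wrist_force: [-0.2, 0.3, -1.2]
opening: -0.001
```

Call:
move_arm --moves '[{"gripper": 0,"x": 0,"y": 0,"z": 0.2,"roll": 0},{"gripper": 0,"x": 0,"y": 0,"z": 0,"roll": 0}]'

```text
time_s: 4.58
eef_pos: [0.5879, -0.0357, 0.2295]
eef_rot: [-0.0, 0.992, 0.127, -0.0]
wrist_force: [0.7, 0.2, 0.5]
opening: -0.001
```

Call:
move_arm --moves '[{"gripper": 0,"x": 0,"y": 0,"z": 0.2,"roll": 0},{"gripper": 0,"x": 0,"y": 0,"z": 0,"roll": 0}]'

```text
time_s: 4.82
eef_pos: [0.5879, -0.0357, 0.2275]
eef_rot: [-0.0, 0.992, 0.127, -0.0]
wrist_force: [-0.1, -0.8, 0.6]
opening: -0.0
```

Call:
move_arm --moves '[{"gripper": 0,"x": 0,"y": 0,"z": 0.2,"roll": 0},{"gripper": 0,"x": 0,"y": 0,"z": 0,"roll": 0}]'

```text
time_s: 5.08
eef_pos: [0.5882, -0.0359, 0.2259]
eef_rot: [0.0, 0.992, 0.127, 0.0]
wrist_force: [0.1, -0.3, 2.0]
opening: 0.0
```

Call:
move_arm --moves '[{"gripper": 0,"x": 0,"y": 0,"z": 0.2,"roll": 0},{"gripper": 0,"x": 0,"y": 0,"z": 0,"roll": 0}]'

```text
time_s: 5.32
eef_pos: [0.5882, -0.0359, 0.2239]
eef_rot: [0.0, 0.992, 0.127, 0.0]
wrist_force: [-0.3, 0.0, 3.5]
opening: -0.003
```

Call:
move_arm --moves '[{"gripper": 0,"x": 0,"y": 0,"z": 0.2,"roll": 0},{"gripper": 0,"x": 0,"y": 0,"z": 0,"roll": 0}]'

```text
time_s: 5.58
eef_pos: [0.5882, -0.0359, 0.2218]
eef_rot: [0.0, 0.992, 0.127, 0.0]
wrist_force: [-0.0, -0.8, 3.4]
opening: -0.004
```

Call:
move_arm --moves '[{"gripper": 0,"x": 0,"y": 0,"z": 0.1,"roll": 0},{"gripper": 0,"x": 0,"y": 0,"z": 0,"roll": 0}]'

```text
time_s: 5.82
eef_pos: [0.5881, -0.0358, 0.2208]
eef_rot: [0.0, 0.992, 0.127, 0.0]
wrist_force: [0.6, -1.1, 3.9]
opening: -0.001
```

Call:
move_arm --moves '[{"gripper": 0,"x": 0,"y": 0,"z": 0.05,"roll": 0},{"gripper": 0,"x": 0,"y": 0,"z": 0,"roll": 0}]'

```text
time_s: 6.08
eef_pos: [0.5881, -0.0358, 0.2203]
eef_rot: [0.0, 0.992, 0.127, 0.0]
wrist_force: [0.6, -1.4, 4.4]
opening: 0.002
```

Call:
move_arm --moves '[{"gripper": 0,"x": 0,"y": 0,"z": 0.05,"roll": 0},{"gripper": 0,"x": 0,"y": 0,"z": 0,"roll": 0}]'

```text
time_s: 6.32
eef_pos: [0.5882, -0.0358, 0.22]
eef_rot: [0.0, 0.992, 0.127, 0.0]
wrist_force: [0.2, -1.9, 5.9]
opening: 0.001
```

Call:
move_arm --moves '[{"gripper": 0,"x": 0,"y": 0,"z": 0.05,"roll": 0},{"gripper": 0,"x": 0,"y": 0,"z": 0,"roll": 0}]'

```text
time_s: 6.58
eef_pos: [0.5883, -0.0358, 0.2198]
eef_rot: [0.0, 0.992, 0.127, 0.0]
wrist_force: [-1.5, -1.8, 8.7]
opening: 0.002
```

Call:
move_arm --moves '[{"gripper": 0,"x": 0,"y": -0.4,"z": 0,"roll": 0},{"gripper": 0,"x": 0,"y": -0.4,"z": 0,"roll": 0},{"gripper": 0,"x": 0,"y": 0,"z": 0,"roll": 0}]'

```text
time_s: 6.95
eef_pos: [0.5861, -0.0277, 0.2197]
eef_rot: [-0.0, 0.992, 0.127, 0.0]
wrist_force: [-1.8, 0.4, 7.9]
opening: 0.002
```

Call:
move_arm --moves '[{"gripper": 0,"x": 0,"y": -0.3,"z": 0,"roll": 0},{"gripper": 0,"x": 0,"y": -0.3,"z": 0,"roll": 0},{"gripper": 0,"x": 0,"y": 0,"z": 0,"roll": 0}]'

```text
time_s: 7.32
eef_pos: [0.5846, -0.022, 0.2198]
eef_rot: [0.0, 0.992, 0.127, 0.0]
wrist_force: [-1.7, -1.0, 7.8]
opening: 0.002
```

Call:
move_arm --moves '[{"gripper": 0,"x": 0,"y": -0.8,"z": 0,"roll": 0},{"gripper": 0,"x": 0,"y": -0.8,"z": 0,"roll": 0},{"gripper": 0,"x": 0,"y": -0.8,"z": 0,"roll": 0},{"gripper": 0,"x": 0,"y": 0,"z": 0,"roll": 0}]'

```text
time_s: 7.82
eef_pos: [0.5784, 0.0017, 0.2197]
eef_rot: [-0.0, 0.992, 0.127, 0.0]
wrist_force: [-1.6, -0.1, 8.6]
opening: -0.002
```

Call:
move_arm --moves '[{"gripper": 0,"x": 0,"y": -0.8,"z": 0,"roll": 0},{"gripper": 0,"x": 0,"y": -0.8,"z": 0,"roll": 0},{"gripper": 0,"x": 0,"y": -0.8,"z": 0,"roll": 0},{"gripper": 0,"x": 0,"y": 0,"z": 0,"roll": 0}]'

```text
time_s: 8.32
eef_pos: [0.5723, 0.0249, 0.2196]
eef_rot: [-0.0, 0.992, 0.127, 0.0]
wrist_force: [-1.5, 0.5, 7.2]
opening: -0.002
```

Call:
move_arm --moves '[{"gripper": 0,"x": 0,"y": -0.8,"z": 0,"roll": 0},{"gripper": 0,"x": 0,"y": -0.8,"z": 0,"roll": 0},{"gripper": 0,"x": 0,"y": -0.8,"z": 0,"roll": 0},{"gripper": 0,"x": 0,"y": -0.8,"z": 0,"roll": 0},{"gripper": 0,"x": 0,"y": 0,"z": 0,"roll": 0}]'

```text
time_s: 8.95
eef_pos: [0.5642, 0.0559, 0.2197]
eef_rot: [-0.0, 0.992, 0.127, 0.0]
wrist_force: [-0.9, 0.7, 7.9]
opening: 0.0
```

Call:
move_arm --moves '[{"gripper": 0,"x": 0,"y": -0.7,"z": 0,"roll": 0},{"gripper": 0,"x": 0,"y": -0.6,"z": 0,"roll": 0},{"gripper": 0,"x": 0,"y": 0,"z": 0,"roll": 0}]'

```text
time_s: 9.32
eef_pos: [0.561, 0.0683, 0.2196]
eef_rot: [-0.0, 0.992, 0.127, 0.0]
wrist_force: [-1.1, 0.5, 8.6]
opening: -0.0
```

Call:
move_arm --moves '[{"gripper": 0,"x": 0,"y": 0,"z": -3,"roll": 0},{"gripper": 45,"x": 0,"y": 0,"z": -6,"roll": 0},{"gripper": 45,"x": -2.8,"y": 5,"z": 0,"roll": 0},{"gripper": 45,"x": -2.8,"y": 5,"z": 0,"roll": 0},{"gripper": 45,"x": -2.8,"y": 5,"z": 0,"roll": 0}]'

```text
time_s: 9.95
eef_pos: [0.5165, -0.0994, 0.3085]
eef_rot: [-0.001, 0.992, 0.128, -0.001]
wrist_force: [0.6, -0.5, -0.8]
opening: 0.45
```

Call:
move_arm --moves '[{"gripper": 45,"x": -2.8,"y": 5,"z": 0,"roll": 0},{"gripper": 45,"x": -2.8,"y": 5,"z": 0,"roll": 0},{"gripper": 45,"x": -2.8,"y": 5,"z": 0,"roll": 0},{"gripper": 45,"x": -2.8,"y": 5,"z": 0,"roll": 0},{"gripper": 45,"x": -2.8,"y": 5,"z": 0,"roll": 0}]'

```text
time_s: 10.58
eef_pos: [0.4442, -0.3769, 0.3081]
eef_rot: [-0.001, 0.992, 0.127, -0.0]
wrist_force: [1.6, -0.1, -0.5]
opening: 0.453
```

Call:
move_arm --moves '[{"gripper": 45,"x": 0,"y": 0,"z": 0,"roll": 8.8},{"gripper": 45,"x": 0,"y": 0,"z": 0,"roll": 8.7},{"gripper": 45,"x": 0,"y": 0,"z": 0,"roll": 0}]'

```text
time_s: 10.95
eef_pos: [0.4448, -0.3754, 0.3081]
eef_rot: [-0.001, 1.0, -0.025, -0.001]
wrist_force: [-0.0, -0.7, 0.7]
opening: 0.446
```

```bash
python3 - <<'E'
from h import *
import pickle
o=ctrl.get_obs(); print(o['time_s'],o['eef_pos'],o['eef_rot'],o['opening'])
c=cam('wrist'); c['T']=wfc(c); pickle.dump(c,open('wrist3.pkl','wb'))
t=cam('top')['img']
A=cv2.resize(t[170:270,270:390],None,fx=3.5,fy=3.5,interpolation=cv2.INTER_CUBIC)
B=cv2.resize(c['img'],(320,240));B=cv2.copyMakeBorder(B,0,110,0,0,cv2.BORDER_CONSTANT)
M=np.hstack([A,B]);print(M.shape);cv2.imwrite('pics/m3.png',M[...,::-1])
E
```

```text
10.95 [ 0.44476258 -0.3754207   0.30805191] [-1.02201269e-03  9.99692238e-01 -2.47788061e-02 -6.29392945e-04] 0.44622940188308263
(350, 740, 3)
```

View pics/m3.png

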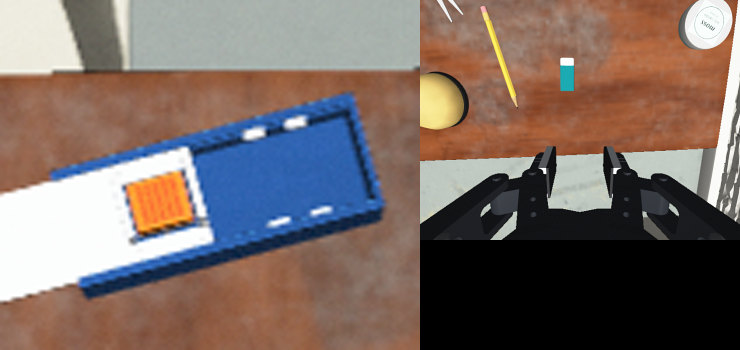

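The cover is well open (mouth clear, teeth visible). The eraser shows at about (294,148) in the full wrist image; I'll segment it to get its pose.

```bash
python3 - <<'E'
from h import *
import pickle
c=pickle.load(open('wrist3.pkl','rb'));T=c['T']
a=c['img'][100:195,260:330].astype(int); r,g,b=a[...,0],a[...,1],a[...,2]
m=((b>r+10)|((b>150)&(r>150))).astype(np.uint8)
n,l,s,_=cv2.connectedComponentsWithStats(m); k=1+np.argmax(s[1:,4]); print(s[k])
ys,xs=np.nonzero(l==k)
box=cv2.boxPoints(cv2.minAreaRect(np.c_[xs,ys].astype(np.float32)))+[260,100]
print(box)
W=px(c,box,[.011]*4,T); ctr=W.mean(0); print(W,ctr)
for i in range(2): d=W[i+1]-W[i]; print(np.linalg.norm(d),np.degrees(np.arctan2(d[1],d[0])))
o=ctrl.get_obs();q=o['eef_rot'];mm=R.from_quat([q[1],q[2],q[3],q[0]]).as_matrix()
print('yaw',np.degrees(np.arctan2(mm[1,0],mm[0,0])),'delta',mm.T@(ctr-o['eef_pos']))
E
```

```text
[  20   15   28   67 1819]
[[280. 115.]
 [307. 115.]
 [307. 181.]
 [280. 181.]]
[[ 0.4213987  -0.29216706  0.011     ]
 [ 0.43944069 -0.29304114  0.011     ]
 [ 0.43702566 -0.33692312  0.011     ]
 [ 0.41818081 -0.3360292   0.011     ]] [ 0.42901146 -0.31454013  0.011     ]
0.01806315106817034 -2.7736584671867996
0.04394837894932213 -93.15006755026066
yaw -2.7034184208651695 delta [-0.01863417 -0.05958596  0.29759537]
```

Call:
move_arm --moves '[{"gripper": 45,"x": -1.85,"y": -6,"z": 0,"roll": 0},{"gripper": 45,"x": 0,"y": 0,"z": 5,"roll": 0},{"gripper": 45,"x": 0,"y": 0,"z": 5,"roll": 0},{"gripper": 45,"x": 0,"y": 0,"z": 3.2,"roll": 0},{"gripper": 45,"x": 0,"y": 0,"z": 0,"roll": 0}]'

```text
time_s: 11.68
eef_pos: [0.4293, -0.3143, 0.1755]
eef_rot: [-0.001, 1.0, -0.024, -0.001]
wrist_force: [0.7, -0.1, 0.1]
opening: 0.454
```

Call:
move_arm --moves '[{"gripper": 0,"x": 0,"y": 0,"z": 0,"roll": 0},{"gripper": 0,"x": 0,"y": 0,"z": 0,"roll": 0},{"gripper": 0,"x": 0,"y": 0,"z": 0,"roll": 0},{"gripper": 0,"x": 0,"y": 0,"z": 0,"roll": 0}]'

```text
time_s: 12.18
eef_pos: [0.4302, -0.3156, 0.1786]
eef_rot: [0.001, 1.0, -0.025, 0.001]
wrist_force: [-0.8, 1.7, 7.5]
opening: 0.196
```

Call:
move_arm --moves '[{"gripper": 0,"x": 0,"y": 0,"z": -3,"roll": 0},{"gripper": 0,"x": 0,"y": 0,"z": -6,"roll": 0},{"gripper": 0,"x": 0,"y": 0,"z": -5,"roll": 0},{"gripper": 0,"x": 2.28,"y": -5.19,"z": 0,"roll": 0},{"gripper": 0,"x": 2.28,"y": -5.19,"z": 0,"roll": 0}]'

```text
time_s: 12.8
eef_pos: [0.4809, -0.2133, 0.3187]
eef_rot: [0.001, 1.0, -0.026, 0.001]
wrist_force: [-0.2, -0.4, -1.2]
opening: 0.193
```

Call:
move_arm --moves '[{"gripper": 0,"x": 2.28,"y": -5.19,"z": 0,"roll": 0},{"gripper": 0,"x": 2.28,"y": -5.19,"z": 0,"roll": 0},{"gripper": 0,"x": 2.28,"y": -5.19,"z": 0,"roll": 0},{"gripper": 0,"x": 2.28,"y": -5.19,"z": 0,"roll": 0},{"gripper": 0,"x": 0,"y": 0,"z": 0,"roll": 10.4}]'

```text
time_s: 13.42
eef_pos: [0.583, -0.0074, 0.3175]
eef_rot: [-0.0, 0.993, -0.115, 0.0]
wrist_force: [-1.1, -0.9, 0.0]
opening: 0.191
```

Call:
move_arm --moves '[{"gripper": 0,"x": 0,"y": 0,"z": 0,"roll": 10.35},{"gripper": 0,"x": 0,"y": 0,"z": 0,"roll": 10.35},{"gripper": 0,"x": 0,"y": 0,"z": 0,"roll": 10.35},{"gripper": 0,"x": 0,"y": 0,"z": 0,"roll": 10.35},{"gripper": 0,"x": 0,"y": 0,"z": 0,"roll": 10.35}]'

```text
time_s: 14.05
eef_pos: [0.582, -0.0111, 0.3174]
eef_rot: [-0.0, 0.842, -0.54, 0.0]
wrist_force: [0.5, -1.4, -0.1]
opening: 0.196
```

Call:
move_arm --moves '[{"gripper": 0,"x": 0,"y": 0,"z": 0,"roll": 10.35},{"gripper": 0,"x": 0,"y": 0,"z": 0,"roll": 0}]'

```text
time_s: 14.3
eef_pos: [0.582, -0.0111, 0.3174]
eef_rot: [-0.0, 0.792, -0.611, 0.0]
wrist_force: [0.2, -0.1, -1.2]
opening: 0.192
```

```bash
python3 - <<'E'
from h import *
o=ctrl.get_obs(); print(o['time_s'],o['eef_pos'],o['opening'],o['q'])
q=o['eef_rot'];mm=R.from_quat([q[1],q[2],q[3],q[0]]).as_matrix();p=np.load('case.npy')
t=np.array([p[0]+.043*np.sin(p[2]),p[1]-.043*np.cos(p[2]),.188])
print('yaw',np.degrees(np.arctan2(mm[1,0],mm[0,0])),'delta',mm.T@(t-o['eef_pos']))
c=cam('wrist','wrist4.png')
E
```

```text
14.3 [ 0.58199705 -0.01113493  0.31737973] 0.19171760547048133 [-2.22898660e-01  2.87494780e-01  1.66441366e+00 -3.44089840e-05
  1.18951248e+00  1.09141647e+00]
yaw -75.30397688186422 delta [-0.00044642  0.00045592  0.12937962]
```

View pics/wrist4.png

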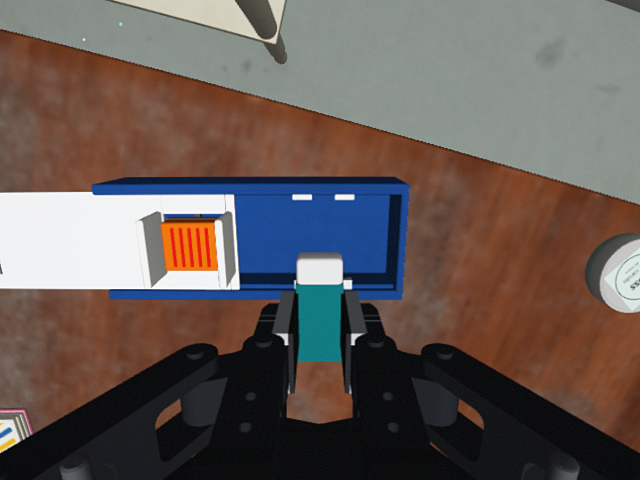

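The view shows the eraser held level between the fingers over the open mouth: cover edge at column 237, end wall at column 405. I'll lower it.

Call:
move_arm --moves '[{"gripper": 0,"x": 0,"y": 0,"z": 4,"roll": 0},{"gripper": 0,"x": 0,"y": 0,"z": 3,"roll": 0},{"gripper": 0,"x": 0,"y": 0,"z": 2,"roll": 0},{"gripper": 0,"x": 0,"y": 0,"z": 1,"roll": 0},{"gripper": 0,"x": 0,"y": 0,"z": 0,"roll": 0}]'

```text
time_s: 14.98
eef_pos: [0.5822, -0.0111, 0.217]
eef_rot: [0.0, 0.791, -0.611, -0.0]
wrist_force: [0.5, -0.0, 0.2]
opening: 0.196
```

Call:
move_arm --moves '[{"gripper": 0,"x": 0,"y": 0,"z": 1,"roll": 0},{"gripper": 0,"x": 0,"y": 0,"z": 1,"roll": 0},{"gripper": 0,"x": 0,"y": 0,"z": 0.8,"roll": 0},{"gripper": 0,"x": 0,"y": 0,"z": 0,"roll": 0}]'

```text
time_s: 15.48
eef_pos: [0.5817, -0.011, 0.1882]
eef_rot: [0.0, 0.791, -0.611, -0.001]
wrist_force: [-0.8, -0.3, 0.7]
opening: 0.195
```

Call:
move_arm --moves '[{"gripper": 0,"x": 0,"y": 0,"z": 0.2,"roll": 0},{"gripper": 40,"x": 0,"y": 0,"z": 0,"roll": 0},{"gripper": 40,"x": 0,"y": 0,"z": 0,"roll": 0},{"gripper": 40,"x": 0,"y": 0,"z": 0,"roll": 0}]'

```text
time_s: 15.98
eef_pos: [0.5822, -0.0111, 0.1874]
eef_rot: [-0.0, 0.791, -0.612, 0.0]
wrist_force: [0.5, -0.4, -0.6]
opening: 0.4
```

Call:
move_arm --moves '[{"gripper": 40,"x": 0,"y": 0,"z": -1.5,"roll": 0},{"gripper": 40,"x": 0,"y": 0,"z": -5,"roll": 0},{"gripper": 40,"x": 0,"y": 0,"z": -5.5,"roll": 0},{"gripper": 0,"x": 0,"y": 0,"z": 0,"roll": 0},{"gripper": 0,"x": 0,"y": 0,"z": 0,"roll": 0}]'

```text
time_s: 16.6
eef_pos: [0.5819, -0.011, 0.3078]
eef_rot: [-0.0, 0.791, -0.611, 0.0]
wrist_force: [0.4, 0.3, -0.5]
opening: 0.007
```

```bash
python3 - <<'E'
from h import *
import pickle
o=ctrl.get_obs(); print(o['time_s'],o['eef_pos'],o['opening'])
c=cam('wrist','wrist5.png');c['T']=wfc(c);pickle.dump(c,open('wrist5.pkl','wb'))
E
```

```text
16.6 [ 0.58192581 -0.01104767  0.30781377] 0.006536484860726529
```

View pics/wrist5.png

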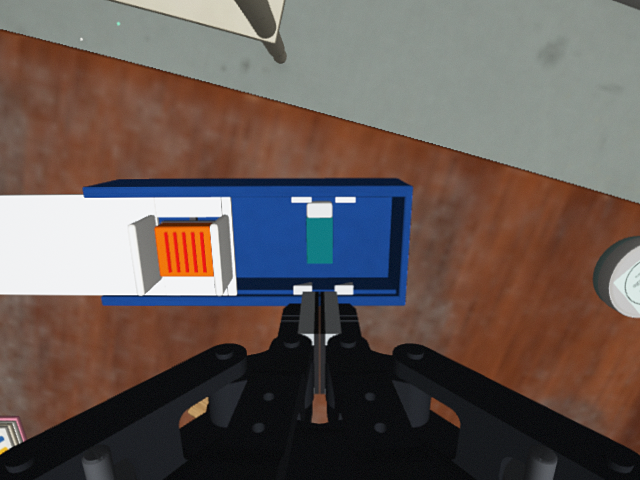

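```bash
python3 - <<'E'
from h import *
import pickle
c=pickle.load(open('wrist5.pkl','rb'));p=np.load('case.npy')
def loc(uv,z):
    w=px(c,uv,z,c['T']);a,b=np.cos(p[2]),np.sin(p[2]);d=w[:,:2]-p[:2]
    return np.round(np.c_[a*d[:,0]+b*d[:,1],-b*d[:,0]+a*d[:,1]]*1000,1)
print('eraser',loc([(306,203),(332,203),(332,264),(306,264)],[.016]*4))
print('cover edge',loc([(235,197),(236,295)],[.041]*2))
print('ridge +y outer base/top',loc([(136,295),(133,225)],[.041,.071]),'inner -y ridge top',loc([(231,215)],[.071]))
o=ctrl.get_obs();d=o['eef_pos'][:2]-p[:2];a,b=np.cos(p[2]),np.sin(p[2]);print('tcp in case',a*d[0]+b*d[1],-b*d[0]+a*d[1])
E
```

```text
eraser [[ 23.1 -35.3]
 [ 23.  -53.3]
 [-21.5 -53.5]
 [-21.4 -34.7]]
cover edge [[ 31.5   7.9]
 [-34.6  11.7]]
ridge +y outer base/top [[-34.6  79.7]
 [ 21.   59.5]] inner -y ridge top [[26.3  4. ]]
tcp in case 3.704701310052426e-05 -0.043166159115883625
```

Eraser is flat in the case: 44 x 18 mm, centred at case (0.5, −44) mm. The cover is open about 106 mm. Next I go past the +y ridge and push it shut from outside.

Call:
move_arm --moves '[{"gripper": 0,"x": -4.3,"y": 0,"z": 0,"roll": 0},{"gripper": 0,"x": -4.3,"y": 0,"z": 0,"roll": 0},{"gripper": 0,"x": -4.3,"y": 0,"z": 0,"roll": 0},{"gripper": 0,"x": 0,"y": 0,"z": 4,"roll": 0},{"gripper": 0,"x": 0,"y": 0,"z": 0,"roll": 0}]'

```text
time_s: 17.27
eef_pos: [0.5471, 0.1142, 0.2628]
eef_rot: [0.003, 0.792, -0.611, -0.004]
wrist_force: [-0.7, -0.3, -0.8]
opening: -0.001
```

Call:
move_arm --moves '[{"gripper": 0,"x": 0,"y": 0,"z": 2,"roll": 0},{"gripper": 0,"x": 0,"y": 0,"z": 1,"roll": 0},{"gripper": 0,"x": 0,"y": 0,"z": 0.7,"roll": 0},{"gripper": 0,"x": 0,"y": 0,"z": 0,"roll": 0}]'

```text
time_s: 17.77
eef_pos: [0.5496, 0.1135, 0.23]
eef_rot: [0.0, 0.791, -0.612, -0.0]
wrist_force: [-0.2, -1.0, -0.5]
opening: -0.002
```

Call:
move_arm --moves '[{"gripper": 0,"x": 0.5,"y": 0,"z": 0,"roll": 0},{"gripper": 0,"x": 0.5,"y": 0,"z": 0,"roll": 0},{"gripper": 0,"x": 0.5,"y": 0,"z": 0,"roll": 0},{"gripper": 0,"x": 0.5,"y": 0,"z": 0,"roll": 0},{"gripper": 0,"x": 0,"y": 0,"z": 0,"roll": 0}]'

```text
time_s: 18.4
eef_pos: [0.5548, 0.0938, 0.2303]
eef_rot: [0.0, 0.791, -0.612, 0.0]
wrist_force: [-0.6, 0.1, -0.1]
opening: 0.003
```

Call:
move_arm --moves '[{"gripper": 0,"x": 0.8,"y": 0,"z": 0,"roll": 0},{"gripper": 0,"x": 0.8,"y": 0,"z": 0,"roll": 0},{"gripper": 0,"x": 0.8,"y": 0,"z": 0,"roll": 0},{"gripper": 0,"x": 0.8,"y": 0,"z": 0,"roll": 0}]'

```text
time_s: 18.9
eef_pos: [0.5628, 0.0628, 0.2301]
eef_rot: [0.0, 0.791, -0.612, -0.0]
wrist_force: [-0.0, 1.0, 0.2]
opening: -0.0
```

Call:
move_arm --moves '[{"gripper": 0,"x": 0.8,"y": 0,"z": 0,"roll": 0},{"gripper": 0,"x": 0.8,"y": 0,"z": 0,"roll": 0},{"gripper": 0,"x": 0,"y": 0,"z": 0,"roll": 0}]'

```text
time_s: 19.27
eef_pos: [0.567, 0.0471, 0.2302]
eef_rot: [0.0, 0.791, -0.612, 0.0]
wrist_force: [0.1, 0.4, 0.2]
opening: -0.002
```

```bash
python3 - <<'E'
from h import *
p=np.load('case.npy')
c=cam('wrist')
o=ctrl.get_obs();d=o['eef_pos'][:2]-p[:2];a,b=np.cos(p[2]),np.sin(p[2]);print('tcp in case',a*d[0]+b*d[1],-b*d[0]+a*d[1])
cv2.imwrite('pics/wrist6.png',cv2.resize(c['img'],(480,360))[...,::-1])
E
```

```text
tcp in case 0.0009100821048524969 0.017069904083210855
```

View pics/wrist6.png

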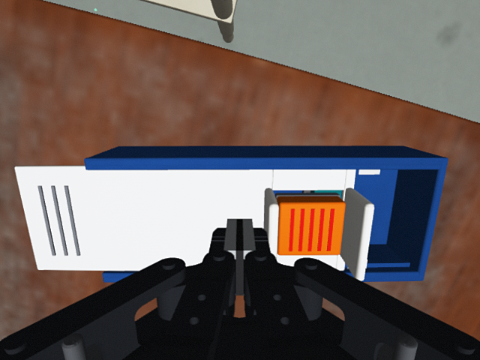

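The cover is following: the mouth is down to about half and the fingers are behind the +y ridge. Continuing.

Call:
move_arm --moves '[{"gripper": 0,"x": 0.6,"y": 0,"z": 0,"roll": 0},{"gripper": 0,"x": 0.6,"y": 0,"z": 0,"roll": 0},{"gripper": 0,"x": 0.6,"y": 0,"z": 0,"roll": 0},{"gripper": 0,"x": 0.6,"y": 0,"z": 0,"roll": 0},{"gripper": 0,"x": 0,"y": 0,"z": 0,"roll": 0}]'

```text
time_s: 19.95
eef_pos: [0.573, 0.0239, 0.2302]
eef_rot: [0.0, 0.791, -0.612, 0.0]
wrist_force: [-0.8, -0.4, 0.4]
opening: 0.003
```

Call:
move_arm --moves '[{"gripper": 0,"x": 0.5,"y": 0,"z": 0,"roll": 0},{"gripper": 0,"x": 0.5,"y": 0,"z": 0,"roll": 0},{"gripper": 0,"x": 0.3,"y": 0,"z": 0,"roll": 0},{"gripper": 0,"x": 0,"y": 0,"z": 0,"roll": 0}]'

```text
time_s: 20.45
eef_pos: [0.5761, 0.0121, 0.2302]
eef_rot: [-0.0, 0.791, -0.612, -0.0]
wrist_force: [-0.7, 3.0, -0.2]
opening: -0.001
```

Call:
move_arm --moves '[{"gripper": 0,"x": 0.2,"y": 0,"z": 0,"roll": 0},{"gripper": 0,"x": 0.2,"y": 0,"z": 0,"roll": 0},{"gripper": 0,"x": 0,"y": 0,"z": 0,"roll": 0}]'

```text
time_s: 20.82
eef_pos: [0.5772, 0.0079, 0.2303]
eef_rot: [0.0, 0.791, -0.611, 0.001]
wrist_force: [0.6, -0.9, -0.4]
opening: 0.003
```

Call:
move_arm --moves '[{"gripper": 0,"x": 0.2,"y": 0,"z": 0,"roll": 0},{"gripper": 0,"x": 0.2,"y": 0,"z": 0,"roll": 0},{"gripper": 0,"x": 0,"y": 0,"z": 0,"roll": 0}]'

```text
time_s: 21.2
eef_pos: [0.5782, 0.0039, 0.2303]
eef_rot: [0.0, 0.791, -0.612, 0.0]
wrist_force: [-0.6, -0.5, 0.7]
opening: -0.001
```

Call:
move_arm --moves '[{"gripper": 0,"x": 0.1,"y": 0,"z": 0,"roll": 0},{"gripper": 0,"x": 0.1,"y": 0,"z": 0,"roll": 0},{"gripper": 0,"x": 0,"y": 0,"z": 0,"roll": 0}]'

```text
time_s: 21.58
eef_pos: [0.5785, 0.0026, 0.2302]
eef_rot: [-0.0, 0.791, -0.612, -0.0]
wrist_force: [-1.0, 2.5, 1.0]
opening: 0.0
```

Call:
move_arm --moves '[{"gripper": 0,"x": 0.1,"y": 0,"z": 0,"roll": 0},{"gripper": 0,"x": 0,"y": 0,"z": 0,"roll": 0}]'

```text
time_s: 21.82
eef_pos: [0.5786, 0.0022, 0.2302]
eef_rot: [-0.0, 0.791, -0.611, -0.001]
wrist_force: [-0.6, 5.9, 2.5]
opening: 0.002
```

Call:
move_arm --moves '[{"gripper": 0,"x": 0.05,"y": 0,"z": 0,"roll": 0},{"gripper": 0,"x": 0,"y": 0,"z": 0,"roll": 0}]'

```text
time_s: 22.08
eef_pos: [0.5787, 0.0021, 0.2301]
eef_rot: [-0.001, 0.791, -0.611, -0.001]
wrist_force: [-0.6, 7.2, 2.7]
opening: -0.004
```

Call:
move_arm --moves '[{"gripper": 0,"x": 0.05,"y": 0,"z": 0,"roll": 0},{"gripper": 0,"x": 0,"y": 0,"z": 0,"roll": 0}]'

```text
time_s: 22.32
eef_pos: [0.5787, 0.0019, 0.2301]
eef_rot: [-0.001, 0.791, -0.611, -0.001]
wrist_force: [-1.8, 10.3, 2.9]
opening: -0.001
```

Call:
move_arm --moves '[{"gripper": 0,"x": -0.3,"y": 0,"z": 0,"roll": 0},{"gripper": 0,"x": -0.7,"y": 0,"z": 0,"roll": 0},{"gripper": 0,"x": 0,"y": 0,"z": -4,"roll": 0},{"gripper": 0,"x": 0,"y": 6,"z": -4,"roll": 0},{"gripper": 0,"x": 0,"y": 0,"z": 0,"roll": 0}]'

```text
time_s: 22.95
eef_pos: [0.525, -0.0033, 0.3074]
eef_rot: [-0.0, 0.791, -0.612, 0.002]
wrist_force: [-0.1, 0.1, -0.5]
opening: -0.001
```

```bash
python3 - <<'E'
from h import *
import pickle
o=ctrl.get_obs();print(o['time_s'],o['eef_pos'],o['wrist_force'])
c=cam('wrist');c['T']=wfc(c);pickle.dump(c,open('wrist7.pkl','wb'))
p=np.load('case.npy');a,b=np.cos(p[2]),np.sin(p[2])
def W(L): return np.array(L)@np.array([[a,-b,0],[b,a,0],[0,0,1]]).T+[p[0],p[1],0]
# predicted features when shut: cover -y edge corners, ridge tops
print(np.round(proj(c,W([[-.034,-.097,.041],[.034,-.097,.041],[.022,-.049,.071],[.022,-.091,.071],[-.04,-.102,.046],[.04,-.102,.046],[0.0165,-.07,.0475],[-0.0165,-.07,.0475],[0.0165,-.07,.0415]]),c['T'])).tolist())
u,v=np.mean(proj(c,W([[0,-.07,.05]]),c['T']),0); u0=int(np.clip(u-110,0,420));v0=int(np.clip(v-80,0,320)); print(u0,v0)
cv2.imwrite('pics/wrist7.png',cv2.resize(c['img'][v0:v0+160,u0:u0+220],None,fx=3.6,fy=3.6,interpolation=cv2.INTER_CUBIC)[...,::-1])
E
```

```text
22.95 [ 0.52496365 -0.00327389  0.3074149 ] [-0.09022905  0.114468   -0.53954052]
[[435.0, 219.0], [444.0, 106.0], [368.0, 126.0], [449.0, 126.0], [445.0, 230.0], [456.0, 94.0], [399.0, 137.0], [396.0, 193.0], [397.0, 137.0]]
288 85
```

View pics/wrist7.png

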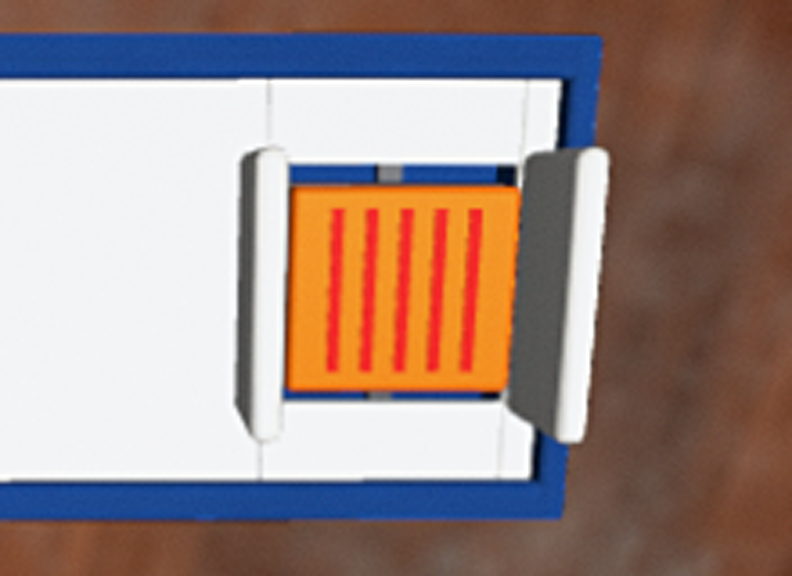

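The cover edge is at wrist pixels (444,107) and (437,218); a shut cover should be at (444,106) and (435,219). So it is shut to about 1 mm, and the pad looks raised. The fingers are clear, so I'm handing in.

```bash
python3 -c "
from bench import ctrl
print(ctrl.hand_in()); print(ctrl.get_obs()['time_s'])"
```

```text
the job is handed in; nothing more can be done
None
the job is handed in; nothing more can be done
```

The eraser is in the pencil case and the cover is shut. I handed the job in at about 23 s of the 67 s allowed; no verdict is reported.

**What I did:**
- I felt for the tab and pressed it to its stop at about 8 N.
- With the tab held, I slid the cover open to about 106 mm.
- I gripped the eraser and laid it crosswise in the mouth.
- I closed the cover by pushing the outside of its ridge until it met a hard stop, at about 10 N.

**Last checks:**
- **Eraser:** before closing, the wrist image put it flat on the case floor, centred at about (0.5, -44) mm in the case frame.
- **Cover:** after I backed off, its edge matched the predicted shut position to within 1 to 2 pixels, or 1 to 1.5 mm.
- **Forces:** the highest wrist readings on the case were about 9 N pressing and 10 to 11 N pushing, under the 25 N limit. They were read only at the end of each move call.
- **Clearance:** the arm was clear of everything at hand-in.

**Not confirmed:**
- **Latch click and tab:** I never measured the click or the tab's height directly. I infer the latch from the hard stop at twice the catch force and the shut position; the pad only looked raised in the last picture.
- **Stamp, ink tin and tape roll:** I did not measure them again. I planned the path clear of them and felt no unexpected contact.

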